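# Load a sample carrier into the film gauge on a paddle

## Robot

A 6-joint arm with a two-finger parallel gripper is mounted at the origin on the work surface. World frame = base frame: x ahead of the robot, y to its left, z up, the work surface at z = 0. Lengths are in m, angles in rad, forces in N, time in s.
With the tool pointing down it reaches from about 0.35 to 0.775 m from the base axis. Payload 7.3 kg.
Tool frame: the origin (TCP) lies midway between the tips of the shut fingers; the grasp point (between the pads) lies ctrl.grip_depth behind it (ctrl.grip_depth is the distance from the TCP to the grasp point, in m); z points along the fingers, x is the direction in which the jaws open and shut, and the axes are right-handed (so a half turn about z gives the same grasp; the last joint's range is limited). The gripper opens to 92 mm and grips with 3 to 60 N. Pads are 19 mm wide; open, the fingers measure 130 mm over their backs; the gripper's body (75 mm by 190 mm) begins 47 mm behind the grasp point.
Start: joints at [-1.457, 0.342, 1.524, -0, 1.275, -0.146], TCP at [0.135, -0.507, 0.227] pointing down, gripper open.
Joint ranges: [-2.53, 2.53], [-0.77, 2.02], [0.04, 2.7], [-1, 4.14], [0.28, 2.66], [-3.11, 3.11]. Speed limits (rad/s): [2.57, 2.57, 3.14, 3.14, 3.14, 3.14].

## Interface

Orientations are given as a rotation vector (axis times angle).
In Python, from cell import ctrl gives the robot as it stands. Calls block until the motion is done:
- ctrl.move_to(position, orientation): joint-space move of the TCP to a pose.
- ctrl.servo_line(position, frame=None, speed=0.15, f_stop=None): straight line of the TCP; frame=None keeps the orientation; speed is the mean speed in m/s. With f_stop (N) it stops when the force on the tool has changed by that much, and returns True; else False.
- ctrl.goto_joints(angles): joint-space move.
- ctrl.grip(opening): finger opening in m; the grip force is fixed at half the most; returns when the fingers have stopped.
- ctrl.sleep(seconds).
- ctrl.ik(position, orientation): joint angles nearest the present ones, or None.
- ctrl.sense(): the state.
- ctrl.read_camera(name): name is "side" or "top"; returns a dict with "img" (420x560x3 uint8, red, green, blue), "K" (3x3 intrinsics, pixels), "position" and "rotation" of the camera in the world. Camera axes: x right, y down, z forward; pixel columns grow to the right and rows downward; lengths in m; the calibration is good to about 2 mm. A picture is of the moment at which its call begins. There is no depth.
A pose or a line that the arm cannot do raises ctrl.MotionError and nothing moves.
- ctrl.close_job(): hands the job in, once; it reports no verdict.
Trained networks look in a picture, given as the dict that the camera call returned (one of the last four; its "shot" number tells which), for a name from the list of things; names that differ only in an ending like _2 or _b are one class to them, and where a whole thing is asked for, a point or a joint stands for the part that bears it (a point fixed in the world has none). Each returns a list of dicts, best first, with "confidence" (0 to 1); they miss things now and then, are a little off and sometimes report something else, mostly with a low value. They report only what shows in the picture. A call takes as long as a camera call. They do not tell look-alikes from the thing itself.
- ctrl.silhouettes(label, picture): "pixels" (420x560 bool, what is visible of it) and "extent" ([left, top, width, height] in pixels, round what is visible of it).
- ctrl.pinpoint(label, picture): "at" ([column, row] in pixels: a listed point, or the origin of a listed thing).
The state is a dict: "time_s": time; "q": joint angles; "joint_velocities": joint speeds; "joint_efforts": joint torques, N m; "ee_pos": TCP position; "eef_rot": TCP orientation; "ft_force": force on the tool from outside, world axes, zero at the start; "moment": the same for the moment, N m; "gripper_width": finger opening in m.
Only numpy, scipy, OpenCV 4.12 (cv2) and the standard library are available. Lean on these libraries where they do the work, as an engineer would, in place of code of your own. Each camera call takes 0.05 s, during which the arm holds its last target. There are 200 camera calls.

## Task

Take the larger of the two round sample carriers off its stand and lay it on the prongs of the steel paddle, centred between them, then let go of it and pick the paddle up by its handle. Carry the carrier level on the paddle in under the film gauge's head, lower it so that the carrier stays centred and flat on the gauge's pedestal with the prongs passing either side, and draw the paddle out. Lay the paddle flat back on its grey mat and let go, without dropping or tipping the carrier and leaving the small carrier, dish, jar and beaker where they are.

Things in the scene. Friction and masses are not known exactly. Their poses are not given: they have to be found in the camera images.
- carrier: larger sample carrier: aluminium disc 62 mm across, 10 mm thick, about 60 g, with a thin square dark sample chip on top. Origin: centre of its underside; z up. Lies flat on one (either) of two alike black stands, 20 mm high, top 36 mm across, foot 52 mm
- small_carrier: the smaller carrier, not wanted: aluminium disc 42 mm across, 10 mm thick, on the other, identical stand. Origin: centre of its underside
- paddle: steel fork with a black handle, 160 g, 235 mm long, lying flat. Origin: on the centre line at the underside, below the place to grip (balance point when empty); x towards the prongs, z up. Handle: straight bar 22 mm wide (y), 38 mm high from the underside, x = -75 to 45 mm. Blade 4 mm thick, 56 mm wide; solid for x = 45 to 106 mm, then two prongs to x = 160 mm
- paddle_seat (a point): where the carrier's centre belongs on the paddle: midway between the prongs, 132 mm ahead of the paddle's origin, on the blade's upper face (4 mm above the underside). Each prong is 10 mm wide; the slot between is 36 mm wide and open at the tip. No rims: only friction holds the carrier
- paddle_tip (a point): middle of the line between the prongs' ends, at the underside, 160 mm ahead of the paddle's origin
- paddle_tail (a point): end of the handle, at the underside, 75 mm behind the paddle's origin
- mat: flat grey mat fixed to the bench, 290 mm (x) by 130 mm (y), 4 mm thick. Origin: centre of its underside, at bench height. The paddle starts on it, pointing along its x axis within 5 degrees
- gauge: film gauge, fixed. Origin: at bench height under its pedestal. Open on its -x side: bring the paddle in from there, along +x (about away from the robot). White base 24 mm high, x = -40 to 60, y = -175 to 40 mm. White column y = -170 to -85, x = -35 to 55 mm, 210 mm high. Black head over the pedestal, x = -30 to 30, y = -87 to 33 mm, underside 148 mm up
- pedestal_top (a point): centre of the flat top of the gauge's round steel pedestal (24 mm across), 70 mm above the bench, where the carrier's underside centre belongs. Straight above hangs the head's lens barrel, 40 mm across, its lower end 123 mm above the bench
- dish: clear closed dish, 90 mm across, 15 mm high, lying on the bench; a bystander. Origin: centre of its underside
- jar: small amber glass jar, 44 mm across, 55 mm high; a bystander. Origin: centre of its underside
- beaker: glass beaker, 52 mm across, 65 mm high; a bystander. Origin: centre of its underside
Things that resemble listed ones, but are neither listed nor needed, are in the scene too. What is shaped like the paddle but purple is not meant.

How it is judged:
By the outcome, as a careful person would: the job done as asked, in the order asked, and still so for the second after the job is handed in, with the robot touching nothing.
It also fails if it takes over 69 s, if anything falls off the work surface, if the arm or the gripper's body presses on something with over 40 N, if the wrist force passes 120 N, or if a joint passes its speed limit or range.

## Working session

There is one attempt and no reset: what is moved stays moved. The work goes in short steps, each a Python script; the robot and the scene stay as the last script left them, time stands still between calls to the robot, and variables do not carry over. Pictures are saved under pics/ and viewed, about 8 in all and at most 12, crops included, and the job is handed in when it is done.

```bash
ls; mkdir -p pics; python3 - <<'E'
from cell import ctrl
import cv2,numpy as np
s=ctrl.sense();print(s['time_s'],s['ee_pos'],s['eef_rot'],ctrl.grip_depth,s['gripper_width'])
for n in['top','side']:
    p=ctrl.read_camera(n);cv2.imwrite(f'pics/{n}0.png',p['img'][:,:,::-1]);print(n,p['position'],p['rotation'],p['K'])
    for l in['carrier','small_carrier','paddle','paddle_seat','paddle_tip','paddle_tail','mat','gauge','pedestal_top','dish','jar','beaker']:
        print(l,[(np.round(d['at']),round(d['confidence'],2)) for d in ctrl.pinpoint(l,p)][:4])
E
```

```text
pics
0.0 [ 0.13482361 -0.50697113  0.22605144] [-2.48955639e+00  1.91433159e+00  1.70109612e-03] 0.0188 0.09185002899501113
top [0.38520589 0.12545546 1.05783457] [-2.16155143  2.11180111 -0.12192362] [[434.06775484   0.         287.71780114]
 [  0.         434.06775484 211.07385434]
 [  0.           0.           1.        ]]
carrier [(array([192., 227.]), 0.87)]
small_carrier [(array([364., 241.]), 0.83)]
paddle [(array([282., 241.]), 0.61), (array([230., 344.]), 0.6)]
paddle_seat [(array([183., 375.]), 0.96), (array([270., 187.]), 0.94)]
paddle_tip [(array([173., 382.]), 0.97), (array([271., 176.]), 0.71)]
paddle_tail [(array([285., 274.]), 0.69), (array([257., 326.]), 0.6), (array([432., 285.]), 0.38)]
mat [(array([275., 224.]), 0.74), (array([429., 284.]), 0.29)]
gauge [(array([396., 178.]), 0.86)]
pedestal_top [(array([400., 173.]), 0.96), (array([320., 121.]), 0.39)]
dish [(array([432., 287.]), 0.63)]
jar [(array([178., 155.]), 0.81), (array([270., 175.]), 0.59)]
beaker [(array([318., 121.]), 0.67), (array([285., 270.]), 0.22)]
side [ 0.44593516 -0.37023655  0.67896753] [-2.42328069  0.11591085 -0.04176544] [[394.15861927   0.         283.75269704]
 [  0.         394.15861927 207.80491774]
 [  0.           0.           1.        ]]
carrier [(array([342., 146.]), 0.74), (array([272., 153.]), 0.71)]
small_carrier [(array([343., 145.]), 0.73), (array([272., 298.]), 0.63)]
paddle [(array([268., 228.]), 0.82), (array([158., 198.]), 0.67)]
paddle_seat [(array([327., 212.]), 0.92), (array([137., 164.]), 0.63)]
paddle_tip [(array([337., 211.]), 0.79), (array([130., 160.]), 0.67), (array([324., 211.]), 0.2)]
paddle_tail [(array([175., 216.]), 0.59)]
mat [(array([286., 219.]), 0.74)]
gauge [(array([373., 344.]), 0.96)]
pedestal_top [(array([379., 326.]), 0.77), (array([342., 144.]), 0.54)]
dish [(array([224., 407.]), 0.93)]
jar [(array([342., 145.]), 0.81)]
beaker [(array([418., 247.]), 0.7)]
```

View pics/top0.png

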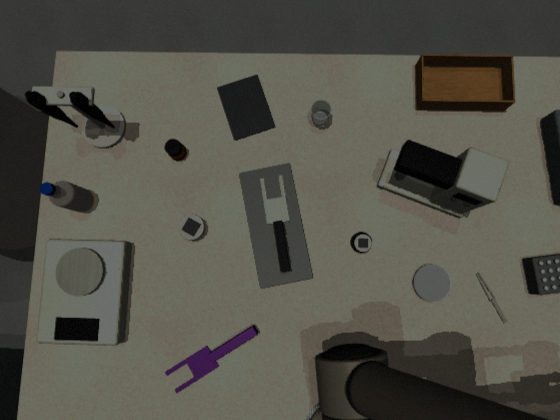

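View pics/side0.png

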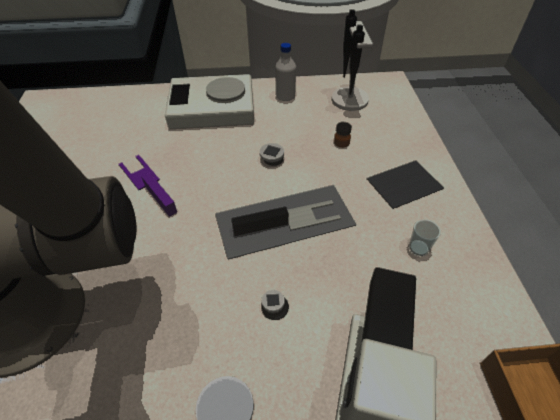

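The top view shows the large carrier at (192,227), the small one at (362,242), the paddle on its mat at about (276,225) with its prongs up (+x), the gauge at about (430,178), and the purple decoy at (210,358). The side view agrees, and the pedestal is hidden in both views. I'll fit the known shapes to the silhouettes.

```bash
cat > h.py <<'E'
from cell import ctrl
import cv2,numpy as np
from scipy.spatial.transform import Rotation as R
from scipy.optimize import minimize
def proj(P,c):
    p=(P-np.array(c['position']))@R.from_rotvec(np.array(c['rotation'])).as_matrix() if np.ndim(c['rotation'])==1 else (P-c['position'])@c['rotation']
    q=p@np.array(c['K']).T; return q[:,:2]/q[:,2:]
def unproj(uv,z,c):
    d=R.from_rotvec(c['rotation']).apply(np.linalg.inv(c['K'])@[uv[0],uv[1],1.]); o=np.array(c['position'])
    return o+d*(z-o[2])/d[2]
def box(x0,x1,y0,y1,z0,z1): return np.array([[x,y,z] for x in(x0,x1) for y in(y0,y1) for z in(z0,z1)])/1e3
def cyl(d,z0,z1): 
    t=np.linspace(0,2*np.pi,40); return np.array([[d/2*np.cos(a),d/2*np.sin(a),z] for a in t for z in(z0,z1)])/1e3
MODELS=dict(
 carrier=[cyl(62,0,10)], small_carrier=[cyl(42,0,10)],
 paddle=[box(-75,45,-11,11,0,38),box(45,106,-28,28,0,4),box(106,160,18,28,0,4),box(106,160,-28,-18,0,4)],
 mat=[box(-145,145,-65,65,0,4)],
 gauge=[box(-40,60,-175,40,0,24),box(-35,55,-170,-85,24,210),box(-30,30,-87,33,148,205)],
 dish=[cyl(90,0,15)],jar=[cyl(44,0,55)],beaker=[cyl(52,0,65)])
def render(parts,x,y,z,yaw,c,S=3):
    m=np.zeros((420*S,560*S),np.uint8)
    for p in parts:
        w=R.from_euler('z',yaw).apply(p)+[x,y,z]
        u=(proj(w,c)+.5)*S-.5
        cv2.fillConvexPoly(m,cv2.convexHull(np.round(u*16).astype(np.int32)),255,shift=4)
    return cv2.resize(m,(560,420),interpolation=cv2.INTER_AREA)/255.
def fit(name,shots,z,x0,yaw=True,mask=None):
    """shots: list of (pic, boolmask)"""
    def cost(v): return sum(np.abs(render(MODELS[name],v[0]/100,v[1]/100,z,v[2]/10 if yaw else 0,c)-m).sum() for c,m in shots)
    v0=np.array([x0[0]*100,x0[1]*100]+([x0[2]*10] if yaw else []))
    sim=np.vstack([v0]+[v0+1.*e for e in np.eye(len(v0))])
    r=minimize(cost,v0,method='Nelder-Mead',options=dict(initial_simplex=sim,xatol=.005,fatol=.05))
    v=r.x; return np.r_[v[:2]/100,v[2:]/10],r.fun,sum(m.sum() for _,m in shots)
def mask(name,c,near):
    b=[d for d in ctrl.silhouettes(name,c)]
    return min(b,key=lambda d:np.hypot(*(np.array(d['extent'][:2])+np.array(d['extent'][2:])/2-near)))['pixels'] if b else None
E
python3 - <<'E'
from h import *
T=ctrl.read_camera('top');S=ctrl.read_camera('side')
for n,z,tp,sp,yw in[('carrier',.02,(192,227),(272,153),0),('small_carrier',.02,(362,242),(273,300),0),('paddle',.004,(276,225),(286,217),1),('mat',0,(276,225),(286,219),1),('gauge',0,(440,180),(390,350),1),('dish',0,(432,283),(225,405),0),('jar',0,(176,149),(343,134),0),('beaker',0,(321,114),(422,240),0)]:
    g=unproj(tp,z+.02,T)
    mt,ms=mask(n,T,tp),mask(n,S,sp)
    x0=[g[0],g[1],np.deg2rad(10) if yw else 0]
    if n=='gauge': x0=[*unproj((396,178),0,T)[:2],-.35]
    for nm,sh in(('T',[(T,mt)]),('S',[(S,ms)]),('TS',[(T,mt),(S,ms)])):
        v,f,a=fit(n,sh,z,x0,bool(yw)); print(n,nm,v.round(4),round(f),a)
for n,z in(('paddle_seat',.008),('paddle_tip',.004),('paddle_tail',.004),('paddle',.004),('gauge',0),('pedestal_top',.07)):
    for c in(T,S): print(n,[(unproj(d['at'],z,c)[:2].round(4),round(d['confidence'],2)) for d in ctrl.pinpoint(n,c)][:3])
E
```

```text
carrier T [0.4858 0.3856] 21 566
carrier S [0.485  0.3877] 28 386
carrier TS [0.4855 0.3859] 64 952
small_carrier T [ 0.4589 -0.0245] 47 221
small_carrier S [ 0.4565 -0.0248] 64 384
small_carrier TS [ 0.4583 -0.0254] 111 605
paddle T [0.4606 0.1704 0.1842] 103 1261
paddle S [0.4599 0.1684 0.1892] 130 1862
paddle TS [0.4599 0.1697 0.1838] 268 3123
mat T [0.4995 0.1855 0.2197] 1358 4994
mat S [0.4992 0.1852 0.2258] 2051 4080
mat TS [0.4997 0.1853 0.2206] 3412 9074
gauge T [ 0.6202 -0.1099 -0.3416] 271 6753
gauge S [ 0.6183 -0.1218 -0.3647] 607 10753
gauge TS [ 0.6218 -0.1137 -0.3666] 1133 17506
dish T [ 0.3688 -0.1907] 51 1199
dish S [ 0.3682 -0.1932] 55 2096
dish TS [ 0.3683 -0.1922] 128 3295
jar T [0.6751 0.4339] 55 358
jar S [0.6747 0.4374] 69 372
jar TS [0.6742 0.4336] 128 730
beaker T [0.774  0.0809] 92 463
beaker S [0.7725 0.0818] 170 822
beaker TS [0.7721 0.081 ] 264 1285
paddle_seat [(array([0.1357, 0.391 ]), 0.75), (array([0.5983, 0.1953]), 0.62)]
paddle_seat [(array([0.5912, 0.1938]), 0.73), (array([0.1412, 0.384 ]), 0.73), (array([ 0.4599, -0.0107]), 0.68)]
paddle_tip [(array([0.1299, 0.4186]), 0.6), (array([0.6121, 0.2017]), 0.59)]
paddle_tip [(array([0.1292, 0.4085]), 0.79), (array([0.6179, 0.1971]), 0.6)]
paddle_tail [(array([0.3849, 0.1607]), 0.93), (array([0.2586, 0.218 ]), 0.82), (array([ 0.463 , -0.0336]), 0.47)]
paddle_tail [(array([0.3893, 0.1628]), 0.66), (array([0.252 , 0.2132]), 0.56)]
paddle [(array([0.454 , 0.1659]), 0.88), (array([0.2126, 0.2935]), 0.69)]
paddle [(array([0.4593, 0.1647]), 0.93), (array([0.2164, 0.2791]), 0.9)]
gauge [(array([ 0.626 , -0.1122]), 0.65)]
gauge [(array([ 0.6183, -0.1128]), 0.73)]
pedestal_top [(array([ 0.6298, -0.1103]), 0.81), (array([0.4805, 0.3678]), 0.34)]
pedestal_top [(array([ 0.6315, -0.1087]), 0.76)]
```

```bash
python3 - <<'E'
from h import *
T=ctrl.read_camera('top');S=ctrl.read_camera('side')
mt,ms=mask('gauge',T,(440,180)),mask('gauge',S,(390,350))
def model(h): return [box(-40,60,-175,40,0,24),box(-35,55,-170,-85,24,210),box(-30,30,-87,33,148,h)]
best={}
for nm,sh in(('T',[(T,mt)]),('S',[(S,ms)]),('TS',[(T,mt),(S,ms)])):
  for h in(190,200,210,220):
    MODELS['gauge']=model(h); v,f,a=fit('gauge',sh,0,[.621,-.112,-.345]); print(nm,h,v.round(4),round(f))
    if f<best.get(nm,(1e9,))[0]: best[nm]=(f,v,h)
f,v,h=best['T'];out=[]
for c,m in((T,mt),(S,ms)):
    im=cv2.resize(c['img'][:,:,::-1],None,fx=4,fy=4,interpolation=cv2.INTER_CUBIC)
    for p in model(h):
        w=R.from_euler('z',v[2]).apply(p)+[v[0],v[1],0]; u=(proj(w,c)+.5)*4
        for i in range(8):
            for j in range(i):
                if bin(i^j).count('1')==1: cv2.line(im,tuple(int(q) for q in u[i]),tuple(int(q) for q in u[j]),(0,0,255),1)
    cs,_=cv2.findContours(cv2.resize(m.astype(np.uint8),None,fx=4,fy=4,interpolation=cv2.INTER_NEAREST),cv2.RETR_EXTERNAL,cv2.CHAIN_APPROX_NONE); cv2.drawContours(im,cs,-1,(0,255,0),1)
    out.append(im)
a=out[0][500:900,1480:2080]; b=out[1][1040:1680,1300:1800]
cv2.imwrite('pics/g.png',np.hstack([cv2.resize(a,(450,300)),cv2.resize(b,(350,448))[:300]]) if 0 else cv2.resize(np.hstack([cv2.copyMakeBorder(a,0,240,0,0,cv2.BORDER_CONSTANT),b]),(800,465)))
E
```

```text
T 190 [ 0.6233 -0.1106 -0.3666] 258
T 200 [ 0.6223 -0.1097 -0.3631] 336
T 210 [ 0.6192 -0.1085 -0.3442] 434
T 220 [ 0.6164 -0.1078 -0.316 ] 526Traceback (most recent call last):
  File "<stdin>", line 8, in <module>
  File "h.py", line 32, in fit
    r=minimize(cost,v0,method='Nelder-Mead',options=dict(initial_simplex=sim,xatol=.005,fatol=.05))
    res = _minimize_neldermead(fun, x0, args, callback, bounds=bounds,
                               **options)
    fsim[k] = func(sim[k])
              ~~~~^^^^^^^^
    fx = function(np.copy(x), *(wrapper_args + args))
  File "h.py", line 29, in cost
    def cost(v): return sum(np.abs(render(MODELS[name],v[0]/100,v[1]/100,z,v[2]/10 if yaw else 0,c)-m).sum() for c,m in shots)
                        ~~~^^^^^^^^^^^^^^^^^^^^^^^^^^^^^^^^^^^^^^^^^^^^^^^^^^^^^^^^^^^^^^^^^^^^^^^^^^^^^^^^^^^^^^^^^^^^^^^^^^^
  File "h.py", line 29, in <genexpr>
    def cost(v): return sum(np.abs(render(MODELS[name],v[0]/100,v[1]/100,z,v[2]/10 if yaw else 0,c)-m).sum() for c,m in shots)
                                   ~~~~~~~~~~~~~~~~~~~~~~~~~~~~~~~~~~~~~~~~~~~~~~~~~~~~~~~~~~~~~~~~^~
TypeError: unsupported operand type(s) for -: 'float' and 'NoneType'
```

```bash
cat >> h.py <<'E'
def shot(cam,name,near,tries=4):
    for _ in range(tries):
        c=ctrl.read_camera(cam); m=mask(name,c,near)
        if m is not None: return c,m
E
python3 - <<'E'
from h import *
T,mt=shot('top','gauge',(440,180)); S,ms=shot('side','gauge',(390,350))
def model(h): return [box(-40,60,-175,40,0,24),box(-35,55,-170,-85,24,210),box(-30,30,-87,33,148,h)]
best={}
for nm,sh in(('T',[(T,mt)]),('S',[(S,ms)]),('TS',[(T,mt),(S,ms)])):
  for h in(175,183,190,200):
    MODELS['gauge']=model(h); v,f,a=fit('gauge',sh,0,[.621,-.112,-.345]); print(nm,h,v.round(4),round(f))
    if f<best.get(nm,(1e9,))[0]: best[nm]=(f,v,h)
f,v,h=best['TS'];out=[]
for c,m in((T,mt),(S,ms)):
    im=cv2.resize(c['img'][:,:,::-1],None,fx=4,fy=4,interpolation=cv2.INTER_CUBIC)
    for p in model(h):
        w=R.from_euler('z',v[2]).apply(p)+[v[0],v[1],0]; u=(proj(w,c)+.5)*4
        for i in range(8):
            for j in range(i):
                if bin(i^j).count('1')==1: cv2.line(im,tuple(int(q) for q in u[i]),tuple(int(q) for q in u[j]),(0,0,255),1)
    cs,_=cv2.findContours(cv2.resize(m.astype(np.uint8),None,fx=4,fy=4,interpolation=cv2.INTER_NEAREST),cv2.RETR_EXTERNAL,cv2.CHAIN_APPROX_NONE); cv2.drawContours(im,cs,-1,(0,255,0),1)
    out.append(im)
a=out[0][500:900,1480:2080]; b=out[1][1040:1680,1300:1800]
cv2.imwrite('pics/g.png',cv2.resize(np.hstack([cv2.copyMakeBorder(a,0,240,0,0,cv2.BORDER_CONSTANT),b]),(800,465)))
E
```

```text
T 175 [ 0.6266 -0.1098 -0.3728] 449
T 183 [ 0.6249 -0.1088 -0.363 ] 426
T 190 [ 0.6225 -0.1091 -0.345 ] 460
T 200 [ 0.6205 -0.1074 -0.334 ] 533
S 175 [ 0.6246 -0.1099 -0.371 ] 543
S 183 [ 0.6242 -0.1097 -0.3687] 362
S 190 [ 0.6222 -0.1138 -0.3658] 239
S 200 [ 0.6208 -0.1161 -0.3634] 339
TS 175 [ 0.6253 -0.1089 -0.3735] 1018
TS 183 [ 0.6234 -0.1118 -0.3682] 810
TS 190 [ 0.6226 -0.1125 -0.3651] 744
TS 200 [ 0.6215 -0.1138 -0.3626] 991
```

View pics/g.png

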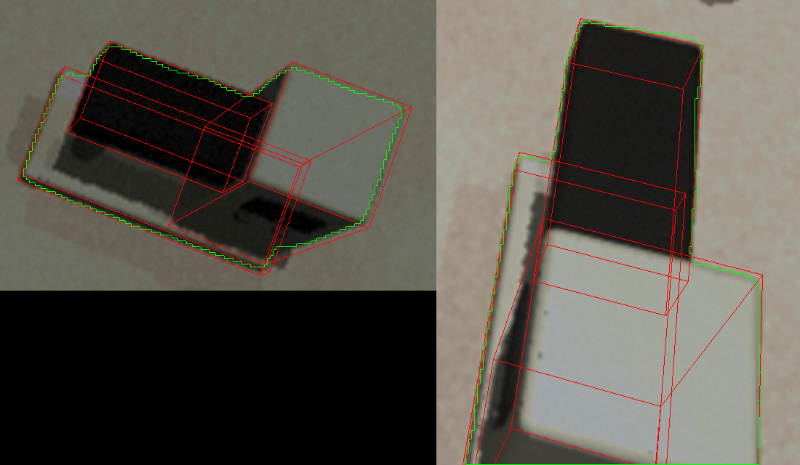

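The model fits well in both views: gauge at about (0.6226, -0.112), yaw -0.366. The near edge of the pedestal should just show from the top camera, so I'll check it there.

```bash
python3 - <<'E'
from h import *
im=np.mean([ctrl.read_camera('top')['img'].astype(float) for _ in range(5)],0); T=ctrl.read_camera('top')
im=np.clip(im*2.,0,255).astype(np.uint8)[:,:,::-1]
im=cv2.resize(im[150:200,375:435],None,fx=12,fy=12,interpolation=cv2.INTER_CUBIC)
raw=im.copy()
for z,d,col in((70,24,(0,0,255)),(24,24,(0,255,0)),(123,40,(255,0,0))):
    w=cyl(d,z,z+.001)[::2]+[.6226,-.112,0]; u=(proj(w,T)-[375,150]+.5)*12
    cv2.polylines(im,[u.astype(np.int32)],True,col,1)
cv2.imwrite('pics/p.png',cv2.resize(np.vstack([raw[:400],im[:400]]),(540,600)))
E
```

```text
(no output)
```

View pics/p.png

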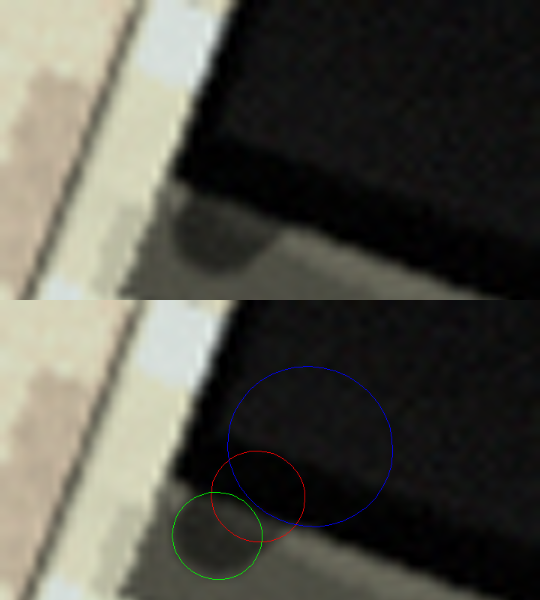

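The pedestal's foot shows as the dark blob, and its outline matches the green base prediction to about 1 mm. That confirms the gauge pose, so I'll pick the carrier.

```bash
cat >> h.py <<'E'
def ori(yaw): # tool down, jaw axis x = -y of a frame with this yaw
    x=np.array([np.sin(yaw),-np.cos(yaw),0]); z=np.array([0,0,-1.]); return R.from_matrix(np.c_[x,np.cross(z,x),z]).as_rotvec()
def st(t=''):
    s=ctrl.sense(); print(t,'t',round(s['time_s'],2),'p',np.round(s['ee_pos'],4),'w',round(s['gripper_width'],4),'F',np.round(s['ft_force'],1))
C=np.array([.4855,.3862]); PY=.184; P=np.array([.4599,.1697]); G=np.array([.6230,-.1118]); GY=-.366
E
python3 - <<'E'
from h import *
o=ori(PY)
ctrl.move_to([.37,-.12,.33],ori(0));st('way')
ctrl.move_to([*C,.09],o);st('above')
print(ctrl.servo_line([*C,.0175],f_stop=8,speed=.1));st('down')
ctrl.grip(.05);st('grip')
ctrl.servo_line([*C,.06],speed=.08);st('lift')
T=ctrl.read_camera('top');S=ctrl.read_camera('side')
im=np.hstack([cv2.resize(T['img'][170:280,130:260],None,fx=3,fy=3),cv2.resize(S['img'][80:190,200:330],None,fx=3,fy=3)])
cv2.imwrite('pics/grip.png',im[:,:,::-1])
E
```

```text
way t 5.2 p [ 0.37   -0.1205  0.3298] w 0.0913 F [-0.9 -0.3 -0.3]
above t 7.26 p [0.4864 0.3854 0.0907] w 0.0917 F [ 0.1 -1.   0.1]
False
down t 8.13 p [0.486  0.3864 0.0181] w 0.0918 F [ 0.7 -0.2 -0.5]
grip t 8.73 p [0.4856 0.3863 0.0177] w 0.0611 F [-0.6 -1.2  2.6]
lift t 9.42 p [0.4854 0.3861 0.0601] w 0.0609 F [ 0.4 -0.2 -1.5]
```

View pics/grip.png

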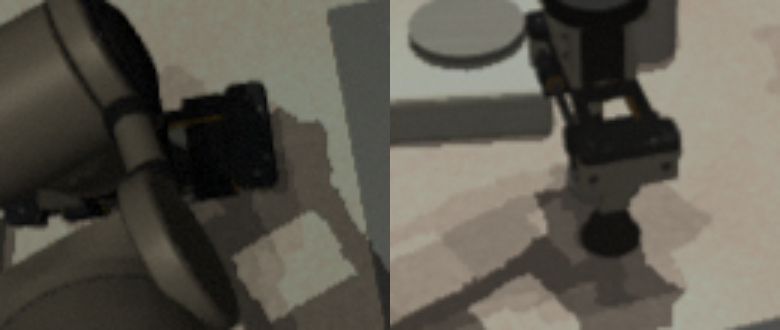

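The carrier is held (width 61 mm), and the bare stand stayed behind at side-crop (610,235). Next, place it on the paddle.

```bash
python3 - <<'E'
from h import *
o=ori(PY); d=np.array([np.cos(PY),np.sin(PY)]); s=P+.132*d
ctrl.servo_line([*s,.06],frame=o,speed=.15);st('over')
print(ctrl.servo_line([*s,.012],speed=.08,f_stop=6));print(ctrl.servo_line([*s,.0045],speed=.02,f_stop=4));st('down')
ctrl.grip(.08);st('open')
ctrl.servo_line([*s,.09],speed=.12)
ctrl.move_to([.36,.02,.3],o);st()
T,mt=shot('top','carrier',(268,187)); S,ms=shot('side','carrier',(325,210))
print('target',s)
for nm,sh in(('T',[(T,mt)]),('S',[(S,ms)]),('TS',[(T,mt),(S,ms)])):
    v,f,a=fit('carrier',sh,.008,s,False); print(nm,v.round(4),round(f),a, 'rel',R.from_euler('z',-PY).apply([*(v-P),0]).round(4))
im=np.hstack([cv2.resize(T['img'][150:290,225:325],None,fx=4,fy=4),cv2.resize(S['img'][160:260,210:360],None,fx=2.6,fy=5.6)]) if 0 else np.vstack([cv2.resize(T['img'][150:220,220:330],(660,420))[:300],cv2.resize(S['img'][180:230,240:350],(660,300))])
cv2.imwrite('pics/placed.png',im[:,:,::-1])
E
```

```text
over t 11.12 p [0.5893 0.1946 0.06  ] w 0.0609 F [ 0.3 -0.4 -0.6]
False
True
down t 12.25 p [0.59   0.1939 0.0057] w 0.0612 F [-0.6 -0.5  4.7]
open t 12.81 p [0.5892 0.1938 0.0047] w 0.0798 F [ 0.  -0.6  0.2]
 t 15.01 p [0.3605 0.0201 0.2995] w 0.0798 F [-0.8 -0.4 -0.8]
target [0.5896718  0.19385118]
T [0.5907 0.195 ] 23 514 rel [0.1332 0.001  0.    ]
S [0.5908 0.1928] 29 550 rel [ 0.1329 -0.0012  0.    ]
TS [0.5908 0.194 ] 68 1064 rel [ 1.331e-01 -1.000e-04  0.000e+00]
```

View pics/placed.png

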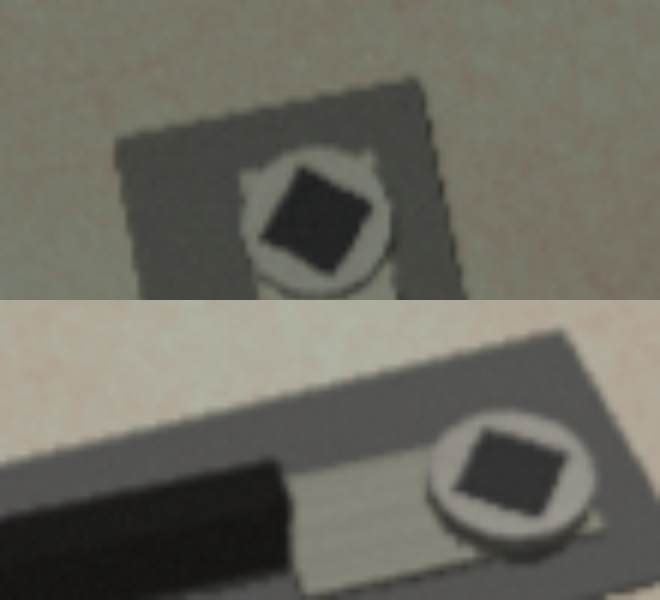

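The carrier sits flat and centred, 133 mm ahead of the paddle's origin and within 1 mm laterally. Next, lift the paddle and carry it to the pre-insertion pose.

```bash
python3 - <<'E'
from h import *
o=ori(PY); d=np.array([np.cos(PY),np.sin(PY)]); g=P+.020*d
ctrl.move_to([*g,.11],o)
print(ctrl.servo_line([*g,.0070],f_stop=8,speed=.1));st('down')
ctrl.grip(.01);st('grip')
ctrl.servo_line([*g,.045],speed=.03)
ctrl.servo_line([*g,.10],speed=.06);st('lift')
e=np.array([np.cos(GY),np.sin(GY)]); a=G-.223*e
ctrl.servo_line([*a,.10],frame=ori(GY),speed=.1);st('pre')
ctrl.servo_line([*a,.083],speed=.06);st('pre')
T,mt=shot('top','carrier',(352,208)) ; S,ms=shot('side','carrier',(330,280))
c0=G-.110*e; print('expected',c0)
for nm,sh in(('T',[(T,mt)]),('S',[(S,ms)]),('TS',[(T,mt),(S,ms)])):
    v,f,n=fit('carrier',sh,.084,c0,False); print(nm,v.round(4),round(f),n,'rel',R.from_euler('z',-GY).apply([*(v-c0),0]).round(4))
im=np.vstack([cv2.resize(T['img'][140:240,300:480],(540,300)),cv2.resize(S['img'][230:330,220:400],(540,300))])
cv2.imwrite('pics/pre.png',im[:,:,::-1])
E
```

```text
False
down t 17.45 p [0.48   0.1734 0.0076] w 0.0797 F [-1.  -0.2  0.2]
grip t 18.39 p [0.4795 0.1734 0.007 ] w 0.0219 F [ 0.3  0.3 -0.5]
lift t 20.88 p [0.4792 0.1733 0.0996] w 0.0223 F [ 1.   0.9 -3. ]
pre t 23.18 p [ 0.4148 -0.0317  0.1   ] w 0.0219 F [ 0.1  0.2 -2. ]
pre t 23.61 p [ 0.4146 -0.0319  0.0827] w 0.022 F [-1.1  0.1 -2.1]
expected [ 0.5202857  -0.07243284]
T [ 0.5206 -0.074 ] 166 475 rel [ 0.0008 -0.0013  0.    ]
S [ 0.52   -0.0738] 62 1103 rel [ 0.0003 -0.0014  0.    ]
TS [ 0.5201 -0.074 ] 230 1578 rel [ 0.0004 -0.0015  0.    ]
```

View pics/pre.png

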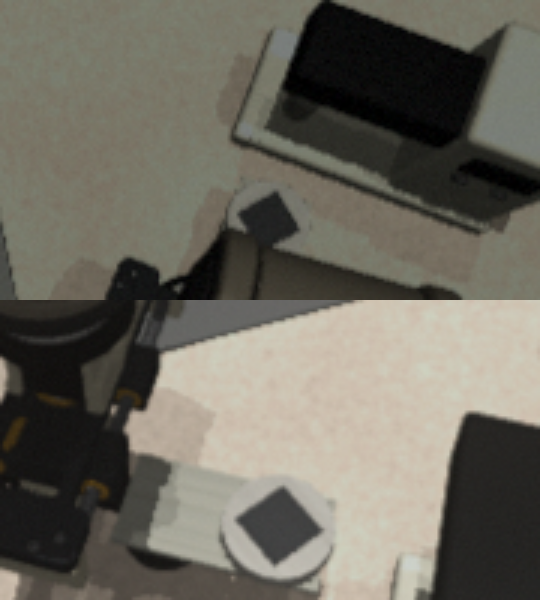

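The carrier is level and within 1.5 mm of where I expected it, with both views agreeing. I'll apply a 1 mm lateral correction and insert.

```bash
python3 - <<'E'
from h import *
e=np.array([np.cos(GY),np.sin(GY)]); n=np.array([-e[1],e[0]]); b=G-.113*e+.0011*n
ctrl.servo_line([*(b-.110*e),.083],speed=.03)
print(ctrl.servo_line([*b,.083],speed=.07,f_stop=8));st('in')
print(ctrl.servo_line([*b,.074],speed=.04,f_stop=8));print(ctrl.servo_line([*b,.060],speed=.025,f_stop=8));st('low')
T,mt=shot('top','carrier',(398,178)); print(mt.sum(),ctrl.silhouettes('carrier',T)[0]['extent'])
S=ctrl.read_camera('side')
im=np.vstack([cv2.resize(T['img'][130:230,330:510],(540,300)),cv2.resize(S['img'][260:360,270:450],(540,300))])
cv2.imwrite('pics/low.png',np.clip(im[:,:,::-1]*1.6,0,255).astype(np.uint8))
E
```

```text
False
in t 25.78 p [ 0.5176 -0.0702  0.083 ] w 0.0217 F [ 0.6 -0.7 -2.5]
False
False
low t 26.87 p [ 0.518  -0.0703  0.06  ] w 0.0216 F [-0.2 -0.  -1.5]
152 [369.6, 228.1, 11.8, 23.8]
```

View pics/low.png

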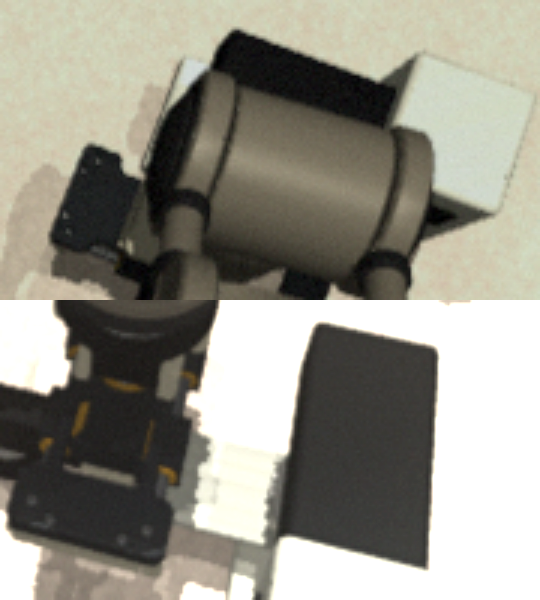

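The arm hides the carrier, but the wrist load dropped from about 2.1 N to 1.5 N, which fits the carrier's 0.6 N now resting on the pedestal. Next, draw out and look.

```bash
python3 - <<'E'
from h import *
e=np.array([np.cos(GY),np.sin(GY)]); n=np.array([-e[1],e[0]]); b=G-.113*e+.0011*n
print(ctrl.servo_line([*(b-.04*e),.060],speed=.04,f_stop=6))
print(ctrl.servo_line([*(b-.13*e),.060],speed=.08,f_stop=8));st('out')
T,mt=shot('top','carrier',(398,178)); print(mt.sum())
v=G.copy()
im=cv2.resize(T['img'][150:210,370:450],(800,600),interpolation=cv2.INTER_CUBIC)[:,:,::-1].copy()
im=np.clip(im*1.8,0,255).astype(np.uint8)
for z in(70,80):
    u=(proj(cyl(62,z,z)[::2]+[*G,0],T)-[370,150]+.5)*10; cv2.polylines(im,[u.astype(np.int32)],True,(0,0,255),1)
cv2.imwrite('pics/out.png',im)
E
```

```text
False
False
out t 29.69 p [ 0.3971 -0.024   0.0601] w 0.0223 F [ 0.5 -0.3 -1.8]
212
```

View pics/out.png

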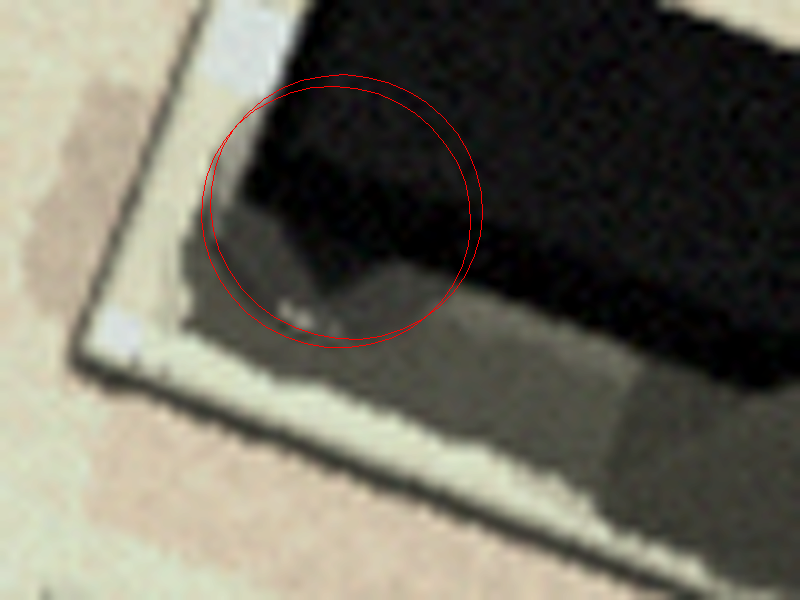

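The carrier rests on the pedestal: its visible lower edge near (340,340) follows the predicted outline. Now return the paddle to its mat.

```bash
python3 - <<'E'
from h import *
d=np.array([np.cos(PY),np.sin(PY)]); g=P+.020*d; p=ctrl.sense()['ee_pos']
ctrl.servo_line([p[0],p[1],.10],speed=.1)
ctrl.servo_line([*g,.10],frame=ori(PY),speed=.12)
ctrl.servo_line([*g,.014],speed=.1); print(ctrl.servo_line([*g,.0062],speed=.02,f_stop=4));st('down')
ctrl.grip(.06);st('open')
ctrl.servo_line([*g,.10],speed=.12); ctrl.move_to([.36,.05,.32],ori(0));st('clear')
T=ctrl.read_camera('top');S=ctrl.read_camera('side')
for n,z,tp,sp,x0 in(('paddle',.004,(276,225),(286,217),[*P,PY]),('small_carrier',.02,(362,242),(273,300),[.4583,-.0254]),('dish',0,(432,283),(225,405),[.3683,-.1922]),('jar',0,(176,149),(343,134),[.6742,.4336]),('beaker',0,(321,114),(422,240),[.7721,.081])):
    sh=[(c,m) for c,m in((T,mask(n,T,tp)),(S,mask(n,S,sp))) if m is not None]
    if sh: v,f,a=fit(n,sh,z,x0,len(x0)==3); print(n,len(sh),v.round(4),'was',np.round(x0,4),round(f),a)
im=np.hstack([cv2.resize(T['img'],(400,300)),cv2.resize(S['img'],(400,300))])
im=np.vstack([im,np.hstack([cv2.resize(T['img'][150:300,225:425],(400,300)),np.clip(cv2.resize(T['img'][150:210,370:450],(400,300))*1.8,0,255).astype(np.uint8)])])
cv2.imwrite('pics/end.png',im[:,:,::-1])
E
```

```text
True
down t 33.68 p [0.4797 0.1734 0.0069] w 0.0219 F [ 0.3 -0.5  3.9]
open t 34.48 p [0.479  0.1733 0.0063] w 0.0602 F [-0.2 -0.9  0.3]
clear t 36.5 p [0.3601 0.0502 0.319 ] w 0.0599 F [ 0.8 -0.1 -0.1]
paddle 2 [0.4602 0.1696 0.1812] was [0.4599 0.1697 0.184 ] 271 2990
small_carrier 2 [ 0.4575 -0.0253] was [ 0.4583 -0.0254] 81 639
dish 1 [ 0.3685 -0.1917] was [ 0.3683 -0.1922] 42 2138
jar 2 [0.6743 0.435 ] was [0.6742 0.4336] 170 682
beaker 2 [0.7723 0.081 ] was [0.7721 0.081 ] 350 1198
```

View pics/end.png

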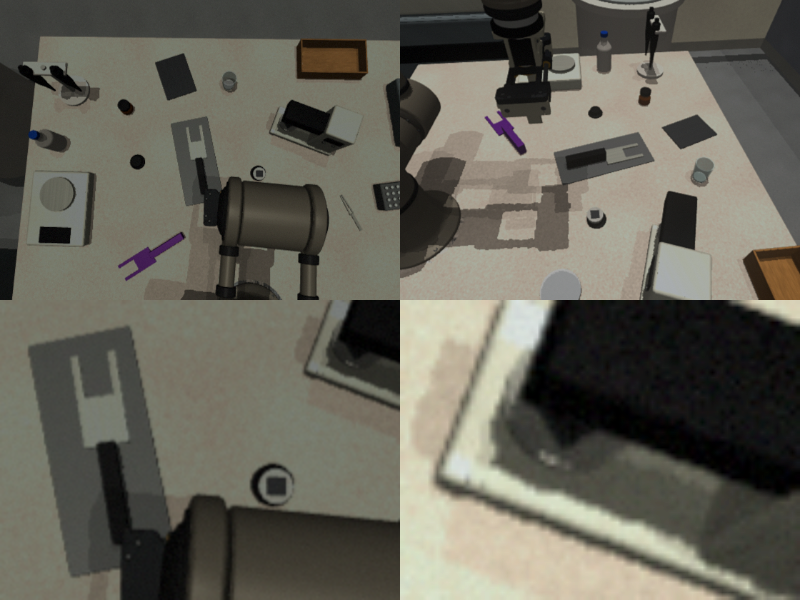

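The paddle lies flat on its mat at its old pose. The carrier is under the head on the pedestal, the bystanders haven't moved, and the arm is clear. Handing in.

```bash
python3 -c "
from cell import ctrl
ctrl.close_job();print('closed')"
```

```text
the job is handed in; nothing more can be done
closed
```

The job is done and handed in, at about 37 s on the robot's clock. I placed the larger carrier on the prongs, let go, and picked up the paddle by its handle. I carried the carrier level into the gauge, lowered it onto the pedestal and drew the paddle out. The paddle is back flat on its mat, released.

- **Carrier on the paddle:** it sat about 1 mm from the seat point. Before insertion it was 1.5 mm off to the side, and I corrected 1 mm of that.
- **Carrier on the pedestal:** the wrist load fell by about 0.6 N, the carrier's weight, as it was lowered. From the top camera, the visible part of the disc follows the predicted outline to about 1–2 mm. The head hides the rest, so I could not measure its centring or flatness fully.
- **Paddle:** it is within 1 mm and 0.2° of where it started, and the arm is clear.
- **Bystanders:** the small carrier, dish, jar and beaker measure within 1.5 mm of before, which is measurement noise. The dish was found by the network in only one of the two last views.
- **Disagreement:** early on, the network's direct pedestal estimate was about 8 mm off the gauge shape fit in x. I used the fit because the visible pedestal foot matched it to about 1 mm.

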